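# Shut the swatch carton and hold the coating board out over it

### The arm

A 6-joint arm with a two-finger parallel gripper is mounted at the origin on the work surface. World frame = base frame: x ahead of the robot, y to its left, z up, the work surface at z = 0. Lengths are in m, angles in rad, forces in N, time in s.
With the tool pointing down it reaches from about 0.35 to 0.775 m from the base axis. Payload 7.3 kg.
Tool frame: the origin (TCP) lies at the very end of the fingers, on their centre line; the grasp point (between the pads) lies 19 mm behind it; z points along the fingers, y is the line along which they close (so a half turn about z gives the same grasp; the last joint's range is limited). The gripper opens to 92 mm and grips with 3 to 60 N. Pads are 19 mm wide; open, the fingers measure 130 mm over their backs; the gripper's body (75 mm by 190 mm) begins 47 mm behind the grasp point.
Start: joints at [1.16, 0.342, 1.524, -0, 1.275, -0.146], TCP at [0.137, 0.507, 0.227] pointing down, gripper open.
Joint ranges: [-2.53, 2.53], [-0.77, 2.02], [0.04, 2.7], [-1, 4.14], [0.28, 2.66], [-3.11, 3.11]. Speed limits (rad/s): [2.57, 2.57, 3.14, 3.14, 3.14, 3.14].

### API

Orientations are given as [roll, pitch, yaw] about the fixed x, y, z axes, in that order (R = Rz(yaw) Ry(pitch) Rx(roll)).
In Python, from cell import robot gives the robot as it stands. The module is installed in compiled form; this text tells all that it offers.
- The arm moves only by the tool arm_command, never from a script. Its argument "moves" is a list of rows, each a list of 3 entries, a list of its own where there are three numbers: the shift along the tool's x, y, z in m, then the turn, a rotation vector about the tool's x, y, z in rad, then the finger opening in m, from 0 to 0.0918. In form: [[[dx, dy, dz], [ax, ay, az], claw], ...]. A call has exactly 5 rows; each row is the pose to reach, as a shift and turn from the pose commanded when the call began, along the tool's axes at that moment; what a row does not reach only later rows make up. A row lasts 1/10 s, in which the tool goes at most 50 mm and 8.59 degrees, less where a joint would pass 70% of its speed; a pose out of reach is approached as far as the arm can. A call with a gripper value outside its range is refused whole. The fingers move at their own pace and stop on an object; "squeeze" is the grip in N (left out, the last holds). Time passes only in rows, so rows that repeat a pose let the fingers close, or fill a call up. It gives the time, the measured TCP pose, the force, the opening and the grip force at its end, in the units of the state.
- robot.observe(): the state, without advancing time (a new reading comes with each control period).
- robot.read_camera(name): name is "side" or "top" or "wrist"; returns the picture (400x640x3 uint8, red, green, blue); there is no depth.
- robot.camera_model(name): a dict with "fx", "fy", "cx", "cy" (pixels), "R" (3x3) and "t" (3): a world point X has camera coordinates R X + t. Camera axes: x right, y down, z forward; pixel columns grow to the right and rows downward; lengths in m; the calibration is good to about 2 mm. A picture is of the moment at which its call begins: read the wrist's pose just before it. camera_model takes no time and is no camera call; for the wrist camera it gives the pose at the moment of the call.
- robot.hand_in(): hands the job in; it is judged then, once.
The state is a dict: "time": time; "qpos": joint angles; "qvel": joint speeds; "joint_efforts": joint torques, N m; "tool_pos": TCP position; "tool_rot": TCP orientation; "contact_force": force on the tool from outside, world axes, zero at the start; "torque": the same for the moment, N m; "opening": finger opening in m; "grip_force": force on a finger pad.
Only numpy, scipy, OpenCV 4.12 (cv2) and the standard library are available. Lean on these libraries where they do the work, as an engineer would, in place of code of your own. Each camera call takes 0.05 s, during which the arm holds its last target. There are 200 camera calls.

### The job

Close the swatch carton beside the metal stand, first the plain inner flap and then the outer flap with the orange tape on it. Then slide the brown coating board out over the closed carton until the red line across it lies over the blue front edge of the stand, square to that edge and between the stand's sides; past that point it would tip by itself, so finish while still holding it there, flat on the stand, still, and clear of the carton. Never let the board tip, and leave the other things on the table where they are.

Things in the scene. Friction and masses are not known exactly. Their poses are not given: they have to be found in the camera images.
- stand: Fixed open stand of bare metal, top 260 x 340 mm (its x, y), top surface 130 mm above the table. Origin: centre of its foot at table height. Its own -y direction is 'out': the edge at its y = -170 mm is the front edge, with an 8 mm blue trim on top, and faces the carton.
- stand_edge (a point): Middle of the stand's blue front edge, on its top surface (axes as the stand: -y out over the carton, x along the edge, z up).
- board: Loose dark brown board lying on the stand, perhaps a little skewed; 160 x 340 x 12 mm (its x, y, z), 0.4 to 0.9 kg. Origin: centre of its underside. Its -y end leads outward, carries a steel bar on top (160 x 18 mm, 6 mm high) and starts 0 to 50 mm past the stand's edge. Centre of mass: near board y = -19 mm.
- red_line (a point): Middle of the 6 mm red line painted across the top of the board, at board y = +40 mm (210 mm behind the leading end); this point lies at the level of the underside. Axes as the board.
- batten_top (a point): Centre of the top face of the pale wooden grip batten fixed on the board's rear, 57 mm above the board's underside, at board y = +140 mm. The batten is 100 mm along x, 22 mm thick along y and stands 45 mm above the board's top. With the red line over the edge, 2.5 to 5.5 N down here keeps the board from tipping. Axes as the board.
- carton: Fixed cardboard carton holding swatches, 170 x 170 mm, walls 90 mm high, origin at the centre of its underside; its y axis is roughly the stand's, it stands 25 to 45 mm beyond the stand's front edge, so that the board passes 30 mm above it once the flaps are down. Raised flaps stand in the board's way.
- inner_flap (a joint): Angle of the plain inner flap, rad: 0 closed (level), about 1.57 upright; starts 0.9 to 1.3. A stiff crease: it stays where it is left (well under 2 N at its end moves it).
- outer_flap (a joint): Angle of the outer flap (orange tape near its free end), rad: 0 closed (level), about 1.57 upright; starts 0.95 to 1.25. Stays where left, like the other. Closed, it lies on top of the inner flap.
- inner_hinge (a point): On the hinge line of the inner flap, middle of its length, at the closed flap's top face (93 mm above the table); at carton x = +85 mm, the far rim. The flap reaches 85 mm from here towards carton -x, is 160 mm wide along y and 3 mm thick. Axes as the carton.
- outer_hinge (a point): On the hinge line of the outer flap, middle of its length, at the closed flap's top face (96.5 mm above the table); at carton x = -85 mm, the rim near the robot. The flap reaches 110 mm from here towards carton +x, is 160 mm wide along y and 3 mm thick. Axes as the carton.
- inner_end (a point): Middle of the free edge of the inner flap, outer (upper) face.
- outer_end (a point): Middle of the free edge of the outer flap, outer (upper) face.
- spreader: Bystander: yellow plastic spreader lying flat, 140 x 100 mm, 20 mm high.
- flask: Bystander: blue bottle with black cap, 68 mm across, 160 mm high.
- jar: Bystander: amber jar with white lid, 64 mm across, 90 mm high.
- tape: Bystander: orange roll of tape, 100 mm across, 25 mm high.
- cup: Bystander: white cup, 76 mm across, 90 mm high.
- weight: Bystander: dark steel block 70 x 50 x 40 mm.
Not all that is in view belongs to the job. Of the things shaped like the carton, the cardboard one is meant.

How it is judged:
On the way, in this order (a step that is already met when the one before it is completed fails the run):
1. the inner flap is closed while the outer flap is still up and the board has not been slid out (value of joint inner_flap below 0.12 rad and value of joint outer_flap above 0.5 rad and y of red_line in the frame of stand_edge above 0.08 m), for 0.1 s.
2. the outer flap is closed over it, the board still not slid out (value of joint each of inner_flap, outer_flap below 0.12 rad and y of red_line in the frame of stand_edge above 0.08 m), for 0.1 s.
At the end, for the whole second after the job is handed in: Robot holds the board (over 1 N): red line within 10 mm of the stand's edge (6 mm in height), square within 0.09 rad, within 50 mm of mid-edge, tilt under 0.05 rad, over 0.5 N on the stand, under 10 mm/s, not touching the carton; both flaps under 0.12 rad (value of joint each of inner_flap, outer_flap below 0.12 rad and y of red_line in the frame of stand_edge between -0.01 and 0.01 m and x of red_line in the frame of stand_edge between -0.05 and 0.05 m and z of red_line in the frame of stand_edge between -0.006 and 0.006 m and angle between the y axis of board and the y axis of stand, either way round below 0.09 rad and angle between board's own z axis and vertical below 0.05 rad and linear speed of board below 0.01 m/s and contact force between board and stand above 0.5 N and contact force between board and carton below 0.2 N and contact force between any of the fingers, the arm and board above 1 N); the arm keeps its last pose, push and grip.
It fails at once if the board tips (over 0.2 rad) (angle between board's own z axis and vertical above 0.2 rad).
It fails at once if a bystander is disturbed (moved over 30 mm) (distance of any of spreader, flask, jar, tape, cup, weight from where it was at the start of the episode above 0.03 m).
It also fails if it takes over 51 s, if anything falls off the work surface, if the arm or the gripper's body presses on something with over 40 N, if the wrist force passes 120 N, or if a joint passes its speed limit or range.

## Working session

There is one attempt and no reset: what is moved stays moved. The work goes in short steps, Python scripts to look and compute and a tool call to move; the robot and the scene stay as the last step left them, time stands still between calls to the robot, and variables do not carry over. Pictures are saved under pics/ and viewed, at most 10 in all, crops included, and the job is handed in when it is done.

Besides the shell and the picture viewer there is one more tool, called by a JSON object that holds its "fn" and its "kwargs". arm_command: Moves the arm, as the interface text tells. Its arguments: {"type":"object","properties":{"moves":{"type":"array"},"squeeze":{"type":"number"}},"required":["moves"]}

```bash
mkdir -p pics
python3 - <<'E'
from cell import robot
import cv2, numpy as np
s=robot.observe(); print({k:np.round(v,3).tolist() for k,v in s.items()})
for n in("side","top"):
    cv2.imwrite(f"pics/{n}0.png",robot.read_camera(n)[:,:,::-1])
    m=robot.camera_model(n);print(n,m)
E
```

```text
{'time': 0.0, 'qpos': [1.16, 0.343, 1.525, 0.0, 1.275, -0.146], 'qvel': [0.001, -0.0, 0.0, -0.001, -0.0, 0.002], 'joint_efforts': [0.001, -43.125, -24.422, 0.072, 0.056, -0.0], 'tool_pos': [0.137, 0.506, 0.226], 'tool_rot': [-3.14, -0.0, 2.877], 'contact_force': [-0.195, -0.409, -0.573], 'torque': [-0.012, -0.035, -0.027], 'grip_force': 0.0, 'opening': 0.092}
side {'fx': 512.1183612514857, 'fy': 512.1183612514857, 'cx': 321.0741831793513, 'cy': 200.95408690763455, 'R': array([[ 0.94559391, -0.3251801 ,  0.01049126],
       [-0.23144259, -0.69497731, -0.68076491],
       [ 0.22866239,  0.64129903, -0.73242683]]), 't': array([-0.45635473,  0.16095422,  1.3080386 ])}
top {'fx': 362.77395824324054, 'fy': 362.77395824324054, 'cx': 319.54563389782214, 'cy': 204.38845450000625, 'R': array([[ 0.01511691, -0.9997893 , -0.0138868 ],
       [-0.9998143 , -0.01494836, -0.01216217],
       [ 0.01195202,  0.01406807, -0.9998296 ]]), 't': array([-0.03794608,  0.46651913,  1.04048765])}
```

View pics/side0.png

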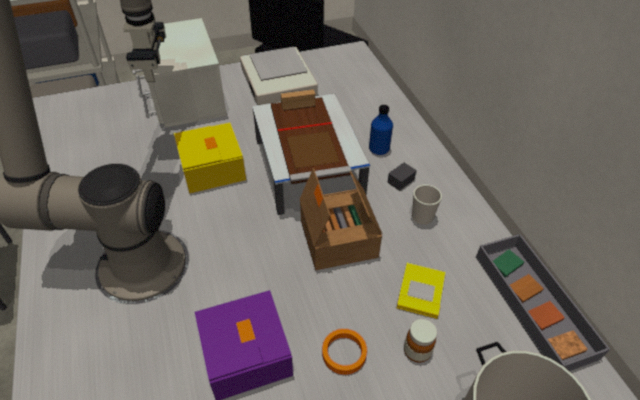

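View pics/top0.png

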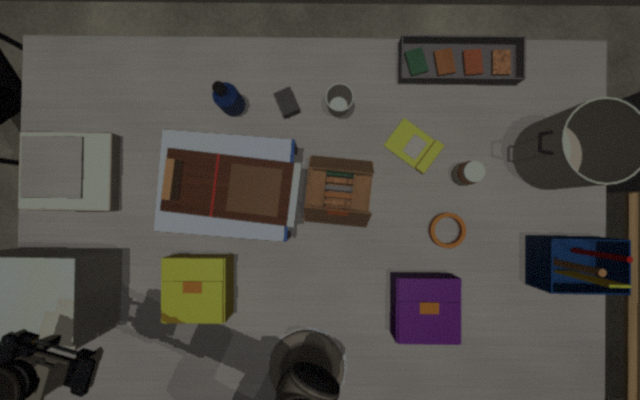

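Candidates for the carton: yellow box (top 193,290), purple box (428,310), and the open brown cardboard one with swatches and raised flaps (339,190). I choose the last, and check it in close crops. The board with the red line is at top (230,185), with its batten at (172,180).

Run:
```python
import cv2
a=cv2.imread("pics/top0.png")[120:250,150:380]; cv2.imwrite("pics/topc.png",cv2.resize(a,None,fx=3.4,fy=3.4,interpolation=cv2.INTER_CUBIC)) 
a=cv2.imread("pics/side0.png")[80:270,245:391]; cv2.imwrite("pics/sidec.png",cv2.resize(a,None,fx=3,fy=3,interpolation=cv2.INTER_CUBIC))
```

```text
(no output)
```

View pics/topc.png

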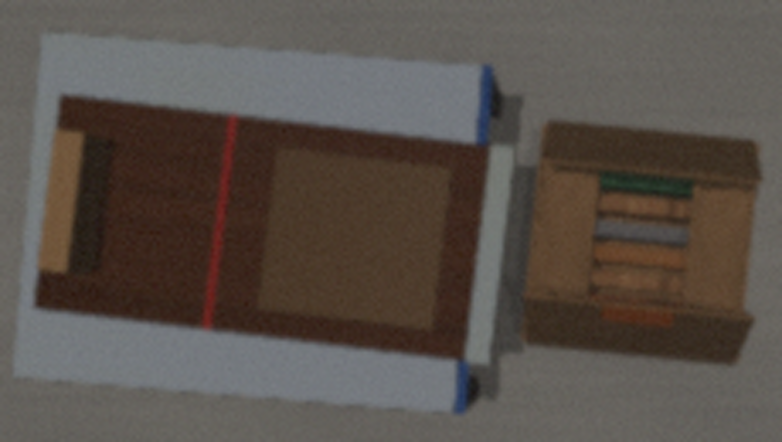

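View pics/sidec.png

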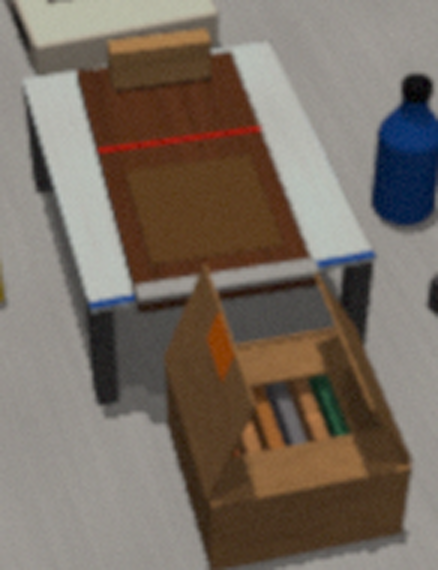

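The crops confirm the cardboard carton: swatches inside, the outer flap with orange tape on the robot's side (topc hinge y≈350, free edge ≈305), and the plain inner flap on the far side (y≈122–180). In topc, the stand corners are at (42,35), (490,66), (461,411), (15,376). The red line runs from (232,117) to (208,327), and the batten top from (71,131) to (53,271).

```bash
cat > h.py <<'E'
from cell import robot
import numpy as np
from scipy.optimize import least_squares
def proj(n,X):
    m=robot.camera_model(n);c=m['R']@np.asarray(X)+m['t'];return np.array([m['fx']*c[0]/c[2]+m['cx'],m['fy']*c[1]/c[2]+m['cy']])
def ray(n,p,z):
    m=robot.camera_model(n);d=m['R'].T@np.array([(p[0]-m['cx'])/m['fx'],(p[1]-m['cy'])/m['fy'],1]);o=-m['R'].T@m['t'];return o+d*(z-o[2])/d[2]
def tri(obs): return least_squares(lambda X:np.concatenate([proj(n,X)-p for n,p in obs]),[.45,.1,.1]).x
T=lambda x,y:np.array([150+x/3.4,120+y/3.4]); S=lambda x,y:np.array([245+x/3,80+y/3])
E
python3 - <<'E'
from h import *
np.set_printoptions(precision=4,suppress=True)
P=lambda l,v:print(l,v)
c=[ray('top',T(*p),.13) for p in((42,35),(490,66),(461,411),(15,376))]
P('stand corners',c)
d=(c[1]+c[2]-c[0]-c[3]);P('out yaw',np.degrees(np.arctan2(d[1],d[0])));P('edge mid',(c[1]+c[2])/2)
r=[ray('top',T(*p),.142) for p in((232,117),(208,327))];P('red',r);e=r[0]-r[1];P('board x yaw',np.degrees(np.arctan2(e[1],e[0])));
b=[ray('top',T(*p),.187) for p in((60,130),(83,132),(66,272),(40,270))];P('batten',b);P('mid',np.mean(b,0))
P('bar',[ray('top',T(*p),.148) for p in((512,146),(488,364))])
for nm,t,s in(('red far',(232,117),(261,128)),('red near',(208,327),(98,150)),('bar far',(512,146),(312,262)),
 ('bat near',(40,270),(108,40)),('bat far',(60,130),(209,31)),('stand far front',(490,66),(373,254)),
 ('outer free back',(527,293),(205,268)),('outer free front',(750,318),(250,402)),('outer hinge front',(738,362),(212,500)),('outer hinge back',(527,342),(167,355)),('inner free back',(547,180),(318,283)),('inner hinge front',(760,175),(407,463))):
  X=tri([('top',T(*t)),('side',S(*s))]);P(nm,X)
P('rim',[ray('top',T(*p),.0965) for p in((527,342),(738,362))])
P('rimI',[ray('top',T(*p),.093) for p in((547,122),(757,142))])
E
```

```text
stand corners [array([0.6481, 0.3703, 0.13  ]), array([0.6291, 0.0341, 0.13  ]), array([0.3721, 0.0516, 0.13  ]), array([0.3928, 0.3853, 0.13  ])]
out yaw -93.39327833871384
edge mid [0.5006 0.0429 0.13  ]
red [array([0.5868, 0.2228, 0.142 ]), array([0.4318, 0.2376, 0.142 ])]
board x yaw -5.476546415188585
batten [array([0.5695, 0.3303, 0.187 ]), array([0.5683, 0.3141, 0.187 ]), array([0.4699, 0.3241, 0.187 ]), array([0.4711, 0.3424, 0.187 ])]
mid [0.5197 0.3277 0.187 ]
bar [array([0.5674, 0.0156, 0.148 ]), array([0.4082, 0.0306, 0.148 ])]
red far [0.5884 0.2222 0.1421]
red near [0.432  0.2371 0.1434]
bar far [0.5648 0.0154 0.1573]
bat near [0.4721 0.3407 0.19  ]
bat far [0.5713 0.3304 0.1856]
stand far front [0.6294 0.0339 0.1312]
outer free back [0.4601 0.0004 0.1949]
outer free front [ 0.4452 -0.1531  0.1976]
outer hinge front [ 0.4119 -0.1578  0.0961]
outer hinge back [0.4248 0.0045 0.0976]
inner free back [ 0.5484 -0.0133  0.1626]
inner hinge front [ 0.5644 -0.175   0.102 ]
rim [array([0.423 , 0.0052, 0.0965]), array([ 0.4101, -0.1571,  0.0965])]
rimI [array([ 0.5932, -0.0075,  0.093 ]), array([ 0.5799, -0.1699,  0.093 ])]
```

Both views agree within 2–3 mm: the stand edge is at (0.501, 0.043), the carton at (0.5015, −0.082) with yaw −4.5°, and the batten at (0.520, 0.328, 0.187). I'm moving above the inner flap with the fingers closed.

{"fn": "arm_command", "kwargs": {"moves": [[[-0.035,-0.03,-0.03],[0,0,0],0],[[-0.075,-0.062,-0.04],[0,0,0],0],[[-0.113,-0.094,-0.04],[0,0,0],0],[[-0.151,-0.126,-0.04],[0,0,0],0],[[-0.19,-0.16,-0.04],[0,0,0],0]], "squeeze": 10}}

```text
time: 0.6
tool_pos: [0.2751, 0.3073, 0.2667]
tool_rot: [3.141, 0.0, 2.877]
contact_force: [0.9, 0.1, 0.4]
opening: 0.0561
grip_force: 0.0
```

{"fn": "arm_command", "kwargs": {"moves": [[[-0.038,-0.032,0],[0,0,0],0],[[-0.076,-0.064,0],[0,0,0],0],[[-0.115,-0.096,0],[0,0,0],0],[[-0.153,-0.128,0],[0,0,0],0],[[-0.19,-0.16,0],[0,0,0],0]]}}

```text
time: 1.1
tool_pos: [0.4167, 0.1029, 0.2666]
tool_rot: [3.141, -0.0, 2.876]
contact_force: [0.9, 0.7, -0.2]
opening: 0.0161
grip_force: 0.0
```

{"fn": "arm_command", "kwargs": {"moves": [[[-0.038,-0.032,0],[0,0,-0.06],0],[[-0.076,-0.064,0],[0,0,-0.12],0],[[-0.115,-0.096,0],[0,0,-0.186],0],[[-0.153,-0.128,0],[0,0,-0.186],0],[[-0.193,-0.16,0],[0,0,-0.186],0]]}}

```text
time: 1.6
tool_pos: [0.5603, -0.1009, 0.2663]
tool_rot: [3.141, -0.001, 3.062]
contact_force: [0.7, 0.6, 1.2]
opening: 0.0005
grip_force: 0.0
```

{"fn": "arm_command", "kwargs": {"moves": [[[0,0,0.02],[0,0,0],0],[[0,0,0.04],[0,0,0],0],[[0,0,0.06],[0,0,0],0],[[0,0,0.08],[0,0,0],0],[[0,0,0.08],[0,0,0],0]]}}

```text
time: 2.1
tool_pos: [0.5579, -0.0985, 0.1836]
tool_rot: [3.14, -0.006, 3.063]
contact_force: [-0.1, -0.1, -0.3]
opening: 0.0008
grip_force: 0.0
```

{"fn": "arm_command", "kwargs": {"moves": [[[-0.008,0,0.01],[0,0,0],0],[[-0.006,0,0.03],[0,0,0],0],[[0.002,0,0.045],[0,0,0],0],[[0.008,0,0.06],[0,0,0],0],[[0.016,0,0.075],[0,0,0],0]]}}

```text
time: 2.6
tool_pos: [0.545, -0.098, 0.1121]
tool_rot: [-3.141, 0.003, 3.063]
contact_force: [0.2, -0.7, 0.2]
opening: 0.0005
grip_force: 0.5
```

{"fn": "arm_command", "kwargs": {"moves": [[[0.004,0,0.008],[0,0,0],0],[[0.008,0,0.015],[0,0,0],0],[[0.008,0,0.017],[0,0,0],0],[[0.008,0,0.017],[0,0,0],0],[[0.008,0,0.017],[0,0,0],0]]}}

```text
time: 3.1
tool_pos: [0.5363, -0.0972, 0.0952]
tool_rot: [-3.141, 0.001, 3.063]
contact_force: [0.2, -0.3, -0.0]
opening: 0.0004
grip_force: 0.0
```

{"fn": "arm_command", "kwargs": {"moves": [[[0,0,0.002],[0,0,0],0],[[0,0,0.003],[0,0,0],0],[[0,0,0.003],[0,0,0],0],[[0,0,0.003],[0,0,0],0],[[0,0,0.003],[0,0,0],0]]}}

```text
time: 3.6
tool_pos: [0.5364, -0.0972, 0.0931]
tool_rot: [-3.141, 0.002, 3.063]
contact_force: [-1.8, -0.1, 8.3]
opening: 0.0007
grip_force: 4.3
```

Run:
```python
from h import *
import cv2
a=robot.read_camera("side")[90:290,230:430,::-1]; cv2.imwrite("pics/s1.png",cv2.resize(a,None,fx=3,fy=3,interpolation=cv2.INTER_CUBIC))
s=robot.observe();print(s['tool_pos'],s['contact_force'])
```

```text
[ 0.53639491 -0.09722689  0.09308303] [-1.73320543  0.33998927  8.4867916 ]
```

View pics/s1.png

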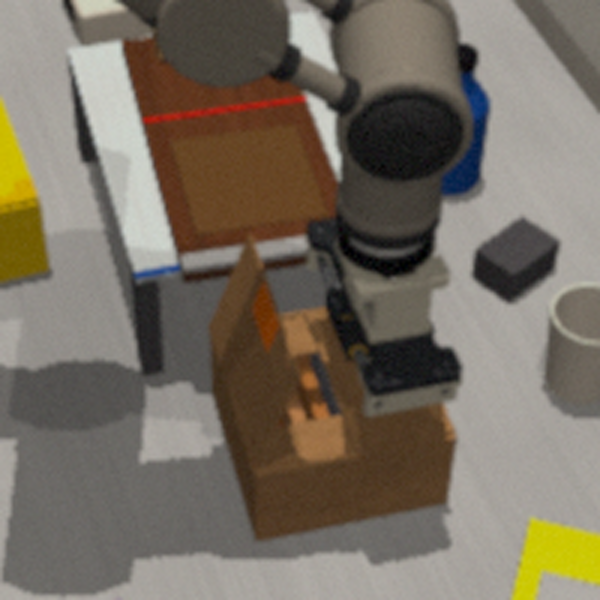

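The inner flap is down with 8 N of contact, and the outer flap is still up and untouched. Next I rise and move to the outer flap's near side.

{"fn": "arm_command", "kwargs": {"moves": [[[0,0,-0.04],[0,0,0],0],[[0,0,-0.08],[0,0,0],0],[[0,0,-0.12],[0,0,0],0],[[0,0,-0.14],[0,0,0],0],[[0.02,0,-0.14],[0,0,0],0]]}}

```text
time: 4.15
tool_pos: [0.5186, -0.0962, 0.2352]
tool_rot: [-3.14, 0.008, 3.063]
contact_force: [0.7, 0.4, 0.2]
opening: 0.0004
grip_force: 0.0
```

{"fn": "arm_command", "kwargs": {"moves": [[[0.04,0,0],[0,0,0],0],[[0.08,0,0],[0,0,0],0],[[0.084,0,0],[0,0,0],0],[[0.084,0,0.025],[0,0,0],0],[[0.084,0,0.045],[0,0,0],0]]}}

```text
time: 4.65
tool_pos: [0.4328, -0.0891, 0.1867]
tool_rot: [-3.141, 0.003, 3.062]
contact_force: [-0.5, -0.2, -0.5]
opening: 0.0006
grip_force: 0.0
```

{"fn": "arm_command", "kwargs": {"moves": [[[0,0,0.017],[0,0,0],0],[[0.011,0,0.038],[0,0,0],0],[[0.022,0,0.056],[0,0,0],0],[[0.033,0,0.072],[0,0,0],0],[[0.045,0,0.084],[0,0,0],0]]}}

```text
time: 5.15
tool_pos: [0.3875, -0.0854, 0.1019]
tool_rot: [3.141, 0.0, 3.063]
contact_force: [0.3, -0.4, -0.1]
opening: 0.0002
grip_force: 0.0
```

{"fn": "arm_command", "kwargs": {"moves": [[[0.006,0,0.003],[0,0,0],0],[[0.008,0,0.005],[0,0,0],0],[[0.008,0,0.006],[0,0,0],0],[[0.008,0,0.007],[0,0,0],0],[[0.008,0,0.008],[0,0,0],0]]}}

```text
time: 5.65
tool_pos: [0.38, -0.0849, 0.095]
tool_rot: [-3.141, 0.001, 3.063]
contact_force: [-0.1, -0.3, 0.8]
opening: 0.0008
grip_force: 0.0
```

I used the wrong sign on dx: the tool moved down outside the carton and touched nothing. I'm going back up to redo the move.

{"fn": "arm_command", "kwargs": {"moves": [[[0,0,-0.045],[0,0,0],0],[[0,0,-0.09],[0,0,0],0],[[-0.03,0,-0.09],[0,0,0],0],[[-0.053,0,-0.09],[0,0,0],0],[[-0.053,0,-0.09],[0,0,0],0]]}}

```text
time: 6.15
tool_pos: [0.4346, -0.0894, 0.1854]
tool_rot: [-3.141, 0.003, 3.063]
contact_force: [0.6, 1.2, -0.8]
opening: 0.0003
grip_force: 0.0
```

{"fn": "arm_command", "kwargs": {"moves": [[[0,0,0.017],[0,0,0],0],[[-0.011,0,0.038],[0,0,0],0],[[-0.022,0,0.056],[0,0,0],0],[[-0.033,0,0.07],[0,0,0],0],[[-0.045,0,0.081],[0,0,0],0]]}}

```text
time: 6.65
tool_pos: [0.4759, -0.092, 0.1025]
tool_rot: [3.141, -0.003, 3.063]
contact_force: [-0.3, -0.3, 1.2]
opening: 0.0004
grip_force: 0.3
```

{"fn": "arm_command", "kwargs": {"moves": [[[-0.006,0,0.003],[0,0,0],0],[[-0.012,0,0.005],[0,0,0],0],[[-0.012,0,0.006],[0,0,0],0],[[-0.012,0,0.007],[0,0,0],0],[[-0.012,0,0.008],[0,0,0],0]]}}

```text
time: 7.15
tool_pos: [0.4889, -0.0934, 0.0965]
tool_rot: [-3.141, 0.001, 3.063]
contact_force: [-3.6, 1.5, 11.4]
opening: 0.0006
grip_force: 5.6
```

The outer flap is closed, with 11 N of contact at z = 0.0965. Now I rise and travel to the batten while opening the gripper.

{"fn": "arm_command", "kwargs": {"moves": [[[0,0,-0.045],[0,0,0],0],[[0,0,-0.09],[0,0,0],0],[[0,0,-0.135],[0,0,0],0],[[0,0.04,-0.16],[0,0,0.017],0.06],[[0,0.085,-0.16],[0,0,0.017],0.06]]}}

```text
time: 7.65
tool_pos: [0.4971, -0.0091, 0.2602]
tool_rot: [-3.141, 0.009, 3.042]
contact_force: [0.9, 0.1, -0.2]
opening: 0.0121
grip_force: 0.0
```

{"fn": "arm_command", "kwargs": {"moves": [[[0,0.045,0],[0,0,0],0.06],[[0,0.09,0],[0,0,0],0.06],[[0,0.135,0],[0,0,0],0.06],[[0,0.18,0],[0,0,0],0.06],[[0,0.225,0],[0,0,0],0.06]]}}

```text
time: 8.15
tool_pos: [0.5166, 0.217, 0.2561]
tool_rot: [3.142, 0.0, 3.046]
contact_force: [0.9, 0.1, 0.5]
opening: 0.0521
grip_force: 0.0
```

{"fn": "arm_command", "kwargs": {"moves": [[[0.002,0.04,0],[0,0,0],0.06],[[0.002,0.08,0],[0,0,0],0.06],[[0.002,0.11,0],[0,0,0],0.06],[[0.002,0.11,0],[0,0,0],0.06],[[0.002,0.11,0],[0,0,0],0.06]]}}

```text
time: 8.65
tool_pos: [0.5251, 0.325, 0.2554]
tool_rot: [-3.141, -0.001, 3.047]
contact_force: [0.6, -0.4, 0.8]
opening: 0.0599
grip_force: 0.0
```

Run:
```python
from h import *
import cv2
s=robot.observe();print(s['tool_pos'],s['tool_rot'],s['opening'])
cv2.imwrite("pics/w1.png",robot.read_camera("wrist")[:,:,::-1])
a=robot.read_camera("side")[60:270,240:400,::-1]; cv2.imwrite("pics/s2.png",cv2.resize(a,None,fx=2.8,fy=2.8,interpolation=cv2.INTER_CUBIC))
p=s['tool_pos']
for X in ([.520,.328,.187],[.4711,.3424,.187],[.5695,.3303,.187],p): print(proj('wrist',X))
```

```text
[0.525077   0.32504149 0.25541513] [-3.14078107e+00 -5.68175373e-04  3.04711908e+00] 0.059913889110581105
[327.81383688 202.77494082]
[341.81553131 135.25940299]
[336.38661594 261.34790972]
[325.12257305 250.82816771]
```

View pics/w1.png

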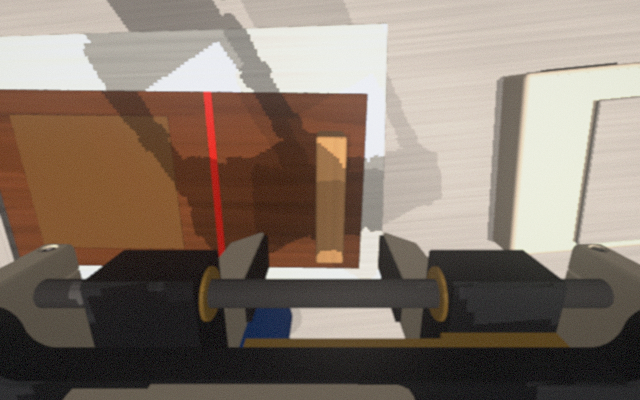

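View pics/s2.png

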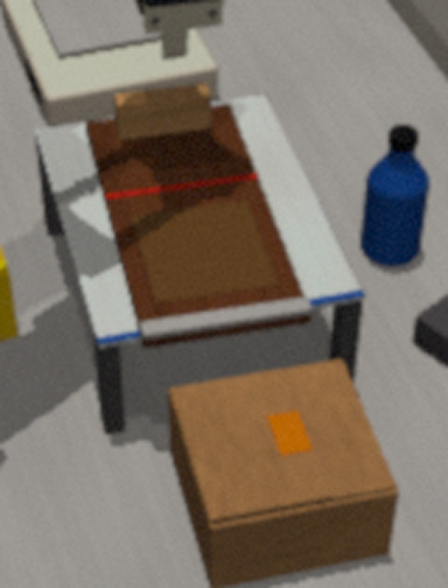

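The wrist view shows the batten's top at columns 317–346, rows 137–262, centre (331.5, 200) — 3 mm off my estimate and between the fingers. The side view shows the carton fully closed with its tape on top. Now I lower and grip.

{"fn": "arm_command", "kwargs": {"moves": [[[0.005,0.005,0.03],[0,0,0],0.06],[[0.005,0.005,0.06],[0,0,0],0.06],[[0.005,0.005,0.085],[0,0,0],0.06],[[0.005,0.005,0.1],[0,0,0],0.06],[[0.005,0.005,0.102],[0,0,0],0.06]]}}

```text
time: 9.25
tool_pos: [0.5203, 0.3286, 0.1519]
tool_rot: [-3.139, -0.003, 3.044]
contact_force: [-1.0, 0.2, -0.1]
opening: 0.0598
grip_force: 0.0
```

{"fn": "arm_command", "kwargs": {"moves": [[[0,0,0],[0,0,0],0.03],[[0,0,0],[0,0,0],0.015],[[0,0,0],[0,0,0],0.01],[[0,0,0],[0,0,0],0.01],[[0,0,0],[0,0,0],0.01]], "squeeze": 30}}

```text
time: 9.75
tool_pos: [0.5213, 0.3306, 0.1543]
tool_rot: [3.141, 0.001, 3.046]
contact_force: [0.1, 0.1, 0.7]
opening: 0.0244
grip_force: 0.0
```

{"fn": "arm_command", "kwargs": {"moves": [[[0,0,0],[0,0,0],0.01],[[0,0,0],[0,0,0],0.01],[[0,0,0],[0,0,0],0.01],[[0,0,0],[0,0,0],0.01],[[0,0,0],[0,0,0],0.01]]}}

```text
time: 10.25
tool_pos: [0.5212, 0.3306, 0.1541]
tool_rot: [3.141, 0.001, 3.046]
contact_force: [-1.6, 0.0, 5.6]
opening: 0.0218
grip_force: 30.0
```

{"fn": "arm_command", "kwargs": {"moves": [[[0,-0.008,0],[0,0,-0.01],0.01],[[0,-0.02,0],[0,0,-0.02],0.01],[[-0.001,-0.035,0],[0,0,-0.034],0.01],[[-0.001,-0.05,0],[0,0,-0.034],0.01],[[-0.001,-0.06,0],[0,0,-0.034],0.01]]}}

```text
time: 10.75
tool_pos: [0.5167, 0.2711, 0.1541]
tool_rot: [3.139, 0.001, 3.081]
contact_force: [1.1, 6.1, 3.7]
opening: 0.0215
grip_force: 30.0
```

{"fn": "arm_command", "kwargs": {"moves": [[[0,-0.012,0],[0,0,0],0.01],[[0,-0.026,0],[0,0,0],0.01],[[0,-0.04,0],[0,0,0],0.01],[[0,-0.054,0],[0,0,0],0.01],[[0,-0.066,0],[0,0,0],0.01]], "squeeze": 35}}

```text
time: 11.25
tool_pos: [0.5126, 0.2054, 0.1541]
tool_rot: [3.139, 0.001, 3.08]
contact_force: [1.1, 5.8, 4.3]
opening: 0.0219
grip_force: 35.0
```

{"fn": "arm_command", "kwargs": {"moves": [[[0.001,-0.012,0],[0,0,0],0.01],[[0.002,-0.024,0],[0,0,0],0.01],[[0.002,-0.036,0],[0,0,0],0.01],[[0.002,-0.044,0],[0,0,0],0.01],[[0.002,-0.05,0],[0,0,0],0.01]]}}

```text
time: 11.75
tool_pos: [0.5077, 0.156, 0.1544]
tool_rot: [3.139, 0.002, 3.08]
contact_force: [1.1, 8.4, 5.3]
opening: 0.0217
grip_force: 35.0
```

Run:
```python
from h import *
import cv2
s=robot.observe();print(s['tool_pos'],s['tool_rot'],s['contact_force'])
a=robot.read_camera("top")[120:250,190:360,::-1];b=robot.read_camera("side")[80:270,240:400,::-1]
f=lambda i:cv2.resize(i,None,fx=3,fy=3,interpolation=cv2.INTER_CUBIC)
A=f(a);B=f(b);C=np.zeros((570,390,3),np.uint8)
cv2.imwrite("pics/t3.png",cv2.resize(a,None,fx=4.5,fy=4.5,interpolation=cv2.INTER_CUBIC));cv2.imwrite("pics/s3.png",B)
```

```text
[0.50771649 0.15595023 0.15438936] [3.13864569e+00 1.83805013e-03 3.07978932e+00] [1.05119956 8.42625319 5.31732181]
```

View pics/s3.png

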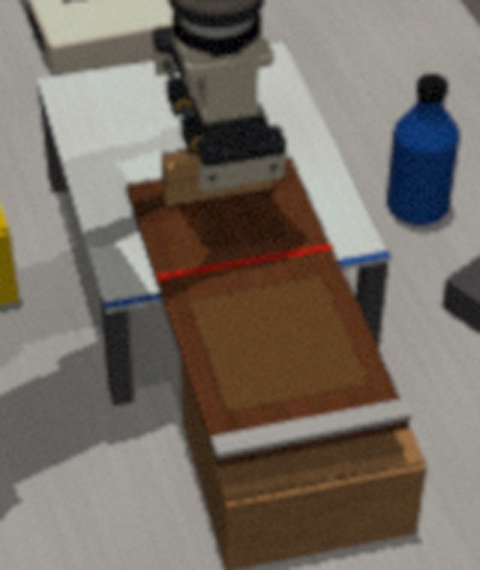

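The side view shows the board flat and above the closed carton. The red line runs from (160,277) to (330,249) and the blue edge from (105,306) to (388,257). I'll compute the remaining distance.

Run:
```python
from h import *
q=lambda x,y,z:ray('side',(240+x/3,80+y/3),z)
r=[q(160,277,.142),q(330,249,.142)];e=[q(105,306,.13),q(388,257,.13)]
u=(e[1]-e[0])[:2];u/=np.linalg.norm(u);n=np.array([-u[1],u[0]])
m=sum(e)/2
for p in r+[sum(r)/2]: print(p, ((p-m)[:2])@u,((p-m)[:2])@n)
print(e,m,np.arctan2(u[1],u[0]))
```

```text
[0.42455431 0.0587753  0.142     ] -0.07721190979648355 0.011619942499268182
[0.57825948 0.04553958 0.142     ] 0.0770565763865542 0.010317907899287937
[0.5014069  0.05215744 0.142     ] -7.766670496461943e-05 0.010968925199278064
[array([0.37215906, 0.05118705, 0.13      ]), array([0.629112  , 0.03124374, 0.13      ])] [0.50063553 0.04121539 0.13      ] -0.0774593463610855
```

View pics/t3.png

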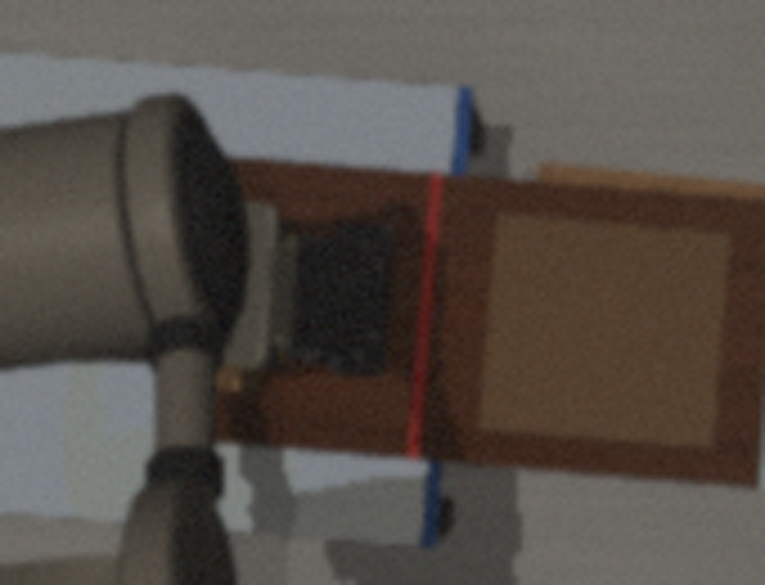

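The top view gives about 15 mm remaining, the side view 11 mm and the plan 13 mm. The line is square and centred in both, so I advance 13 mm.

{"fn": "arm_command", "kwargs": {"moves": [[[0,-0.004,0],[0,0,0],0.01],[[0,-0.008,0],[0,0,0],0.01],[[0,-0.011,0],[0,0,0],0.01],[[0,-0.013,0],[0,0,0],0.01],[[0,-0.013,0],[0,0,0],0.01]]}}

```text
time: 12.35
tool_pos: [0.5069, 0.1432, 0.1544]
tool_rot: [3.139, 0.002, 3.08]
contact_force: [0.8, 7.1, 5.3]
opening: 0.0219
grip_force: 35.0
```

{"fn": "arm_command", "kwargs": {"moves": [[[0,0,0],[0,0,0],0.01],[[0,0,0],[0,0,0],0.01],[[0,0,0],[0,0,0],0.01],[[0,0,0],[0,0,0],0.01],[[0,0,0],[0,0,0],0.01]]}}

```text
time: 12.85
tool_pos: [0.5069, 0.1432, 0.1543]
tool_rot: [3.139, 0.002, 3.08]
contact_force: [0.6, 6.5, 5.6]
opening: 0.022
grip_force: 35.0
```

Run:
```python
from h import *
import cv2
s=robot.observe();print(s['time'],s['tool_pos'],s['tool_rot'],s['contact_force'],s['torque'])
a=robot.read_camera("top")[130:240,245:365,::-1];b=robot.read_camera("side")[140:240,260:385,::-1]
f=lambda i:cv2.resize(i,(400,int(400*i.shape[0]/i.shape[1])),interpolation=cv2.INTER_CUBIC)
A=f(a);B=f(b);C=np.zeros((max(len(A),len(B)),800,3),np.uint8);C[:len(A),:400]=A;C[:len(B),400:]=B
cv2.imwrite("pics/f4.png",C)
```

```text
12.85 [0.50694155 0.14324486 0.15430778] [3.13935208e+00 1.75044087e-03 3.08022821e+00] [0.59183985 6.45732363 5.6056426 ] [ 0.96599968  0.00214986 -0.04518134]
```

View pics/f4.png

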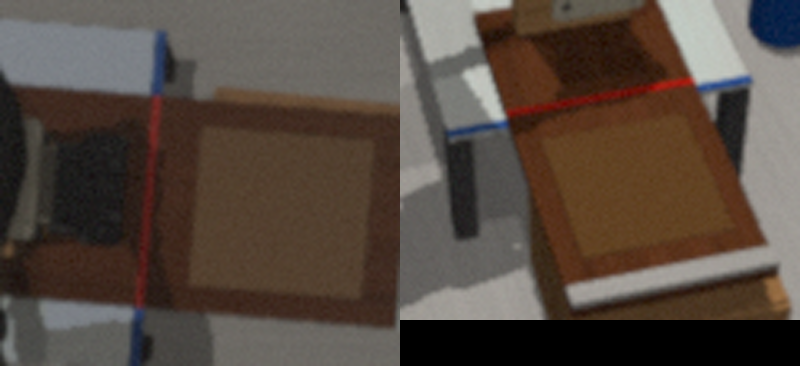

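The red line lies on the blue edge within about 3 mm in both views (top col 156→145, side (510,112)→(690,82)). It is square and centred, the board is level, and the arm presses down about 5.6 N. Handing in.

```bash
python3 -c "
from cell import robot
print(robot.hand_in())"
```

```text
the job is handed in; nothing more can be done
None
```

I closed the carton (inner flap, then outer) and slid the board out until its red line was within about 3 mm of the stand's blue edge. I handed it in at about 13 s, still gripped, flat and pressed down, but the hand-in gave no verdict.

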